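Clamp a bottle in the labelling jig

ROBOT

A 6-joint arm with a two-finger parallel gripper is mounted at the origin on the work surface. World frame = base frame: x ahead of the robot, y to its left, z up, the work surface at z = 0. Lengths are in m, angles in rad, forces in N, time in s.
With the tool pointing down it reaches from about 0.35 to 0.975 m from the base axis. Payload 7.1 kg.
Tool frame: the origin (TCP) lies on the centre line of the jaws, within the pads' length; the fingertips stand 17 mm ahead of it and the grasp point (between the pads) lies 2 mm behind it; y points along the fingers, z is the direction in which the jaws open and shut, and the axes are right-handed (so a half turn about y gives the same grasp; the last joint's range is limited). The gripper opens to 88 mm and grips with 3 to 60 N. Pads are 20 mm wide; open, the fingers measure 115 mm over their backs; the gripper's body (75 mm by 178 mm) begins 61 mm behind the grasp point.
Start: joints at [-1.266, 0.423, 1.63, -0, 1.089, -0.019], TCP at [0.199, -0.592, 0.24] pointing down, gripper open.
Joint ranges: [-3, 3], [-0.9, 2.11], [0.09, 2.58], [-1.31, 4.45], [0.11, 2.69], [-2.54, 2.54]. Speed limits (rad/s): [2.39, 2.39, 3.01, 3.14, 3.14, 3.14].

INTERFACE

Orientations are given as a unit quaternion [w, x, y, z].
In Python, from plant import r gives the robot as it stands. The module is installed in compiled form; this text tells all that it offers. Calls block until the motion is done:
- r.goto(position, orientation): joint-space move of the TCP to a pose.
- r.move_linear(position, ori=None, feed=0.15, f_stop=None): straight line of the TCP; ori=None keeps the orientation; feed is the mean speed in m/s. With f_stop (N) it stops when the force on the tool has changed by that much, and returns True; else False.
- r.movej(angles): joint-space move.
- r.open() and r.clamp(squeeze=None): open the fingers fully, or close them until they stop; squeeze is the grip in N (None keeps the last).
- r.wait(seconds).
- r.inverse_kinematics(position, orientation): joint angles nearest the present ones, or None.
- r.get_image(name): name is "side" or "top" or "wrist"; returns a dict with "color" (480x640x3 uint8, blue, green, red), "depth" (480x640 float32, m along the optical axis (not along the pixel's ray), 0 where there is no reading), "fovy" (degrees; the focal length in pixels is half the picture's height over the tangent of half this angle, whatever the lens; pixels are square), "cx", "cy" (the principal point, pixels), "k1" (the pictures are not rectified: a ray, as slopes to the right and down, at radius r is drawn at 1 + k1 r^2 times it, then the intrinsics apply), "position" and "rotation" of the camera in the world; the wrist camera has in their place "hand_eye" (4x4, takes a point from camera to tool coordinates, whose origin is the TCP and whose axes are the tool frame's). Camera axes: x right, y up, looking along -z (the intrinsics and any distortion apply to the point x, -y, -z); pixel columns grow to the right and rows downward; lengths in m; the calibration is good to about 2 mm. A picture is of the moment at which its call begins: read the wrist's pose just before it.
A pose or a line that the arm cannot do raises r.MotionError and nothing moves.
- r.close_job(): hands the job in, once; it reports no verdict.
Readings, each from a call of its own:
- r.get_time_s(): time.
- r.get_joint_positions(): joint angles.
- r.get_qd(): joint speeds.
- r.get_effort(): joint torques, N m.
- r.get_ee_pos(): TCP position.
- r.get_ee_rot(): TCP orientation.
- r.get_wrist_force(): force on the tool from outside, world axes, zero at the start.
- r.get_wrist_torque(): the same for the moment, N m.
- r.get_width(): finger opening in m.
Only numpy, scipy, OpenCV 4.12 (cv2) and the standard library are available. Lean on these libraries where they do the work, as an engineer would, in place of code of your own. Each camera call takes 0.05 s, during which the arm holds its last target. There are 200 camera calls.

TASK

Lay the tall dark bottle with the gold cap on its side in the black V cradle of the labelling clamp, cap towards the fixed end stop, and let go of it. Then, working the clamp by its orange trigger alone, pump until the spring pad holds the bottle firmly against the end stop with the pad pressed about half-way into its collar (never nearly all the way in, or the bottle would be crushed). Finish while still holding the trigger squeezed like that, and leave the other goods where they stand.

Things in the scene. Friction and masses are not known exactly. Their poses are not given: they have to be found in the camera images.
- bottle_center (a point): centre (half-way up) of the tall plum-black bottle, white label, gold cap; the only tall bottle standing loose, upright at the start. 170 mm long, 0.25 kg: belly 50 mm across from the underside up to 115 mm, shoulder to 135, neck 24 mm across to 150, cap 28 mm across to 170. z axis: along the bottle from underside to cap.
- bottle_cap (a point): middle of the top of the gold cap, 85 mm from the centre along the bottle's z axis.
- cradle (a point): point on the clamp's axis, 60 mm above the table; the clamp is bolted down, turned a little. Its y runs level along that axis, from the end stop (-y) to the trigger head (+y); z up. The axis of a bottle lying properly is on this line, in two black V saddles 14 mm thick at y = -25 and +68 mm, reaching 35 mm to each side and up to 6 mm below the axis; 79 mm are open between them for fingers.
- end_stop: aluminium plate, 44 mm wide, 12 mm thick, top 70 mm above the table; the gold cap is pressed on its face, which looks to the clamp's +y. Origin: at table height under the middle of the face, 90 mm from the cradle point. A bottle touching it has its underside at y = +80 mm and its centre at y = -5 mm from the cradle point.
- pad_face (a point): middle of the face of the round black rubber pad (36 mm across, 10 mm thick) at the front of the moving jaw, on the clamp axis; it presses on the bottle's underside towards the clamp's -y. At the start it is 25 to 55 mm clear of a bottle lying against the end stop.
- jaw (a joint): travel of the jaw (steel rod, dark collar) to the bottle, m, 0 to 0.09, starts at 0 to 0.03. It only goes forward, about 21 mm per full, smooth trigger pull (a jerk slips). A drag of 3.5 N keeps it there when the trigger goes back; but once clamping it springs back with the trigger until the pad is pressed in only 3 to 5 mm, so to keep more pressure the trigger must stay pulled.
- pad (a joint): how far the sprung pad is pressed back into the jaw's collar, m: 0 free, 0.012 half-way, 0.024 bottomed; 0.7 N per mm. Its 24 mm stem is banded yellow (7 mm, by the collar), green (10 mm), red (7 mm, by the pad). Right: yellow has gone into the collar and some green still shows. Only red showing is too hard.
- trigger (a joint): angle of the orange trigger in rad: 0 at rest (leaning 0.38 rad from upright towards the bottle), 0.76 fully pulled (leaning 0.38 rad away from the bottle). A spring returns it to 0. It takes about 5 N at the grip point to pull unloaded, up to about 12 N when clamping.
- trigger_grip (a point): point on the orange trigger, an upright paddle 22 mm wide (along clamp x), 11 mm thick, reaching 17 mm above this point; 60 mm from the pivot. Push it from the bottle side with shut fingers (it comes back by itself), or pinch it hard across its width; a light pinch slips. It moves to clamp +y, 45 mm in all, on an arc. A fixed black handle, 150 mm high, stands 55 mm beyond the pivot.
- trigger_pivot (a point): pivot of the trigger (fixed, its axis along the clamp's x), 123.5 mm above the table, at y = +250 mm from the cradle point. The head's cheeks around it reach 134 mm above the table.
- jar_red: squat dark red jar, red label, gold lid, 56 mm across, 50 mm high; origin under its centre. Leave alone.
- jar_green: squat olive jar, green label, gold lid, 56 mm across, 50 mm high; origin under its centre. Leave alone.
- jar_tall: olive jar, 64 mm across, 110 mm high, near the robot on its right; origin under its centre. Leave alone.
- jar_plum: dark jar with white lid, 64 mm across, 60 mm high, beyond the clamp; origin under its centre. Leave alone.
- label_roll: ring-shaped paper roll, 80 mm across, 50 mm high, near the robot on its left; origin under its centre. Leave alone.
Mind the look-alikes: they are no part of the job. Of the things that look like the part that bears bottle_center, take the one that is nearest to the robot's base at the start.

How it is judged:
On the way:
1. the bottle lies in the cradle, cap towards the end stop, let go, with the pad not yet pressed in (angle between bottle_center's own z axis and vertical above 1.45 rad and angle between the z axis of bottle_center and the y axis of cradle, either way round below 0.1 rad and y of bottle_cap in the frame of cradle below -0.05 m and z of bottle_center in the frame of cradle between -0.004 and 0.004 m and x of bottle_center in the frame of cradle between -0.006 and 0.006 m and contact force between the fingers and bottle below 0.1 N and value of joint pad below 0.003 m and linear speed of bottle below 0.02 m/s), for 0.3 s.
At the end, for the whole second after the job is handed in: Bottle in the V cradle on the clamp axis (within 6 mm, 0.1 rad), cap pressed on the end stop with over 1 N; the pad presses it with over 3 N, its spring pressed in 7 to 17 mm (about half-way); fingers off the bottle, still holding the trigger pulled; all at rest (angle between bottle_center's own z axis and vertical above 1.45 rad and angle between the z axis of bottle_center and the y axis of cradle, either way round below 0.1 rad and y of bottle_cap in the frame of cradle below -0.05 m and z of bottle_center in the frame of cradle between -0.004 and 0.004 m and x of bottle_center in the frame of cradle between -0.006 and 0.006 m and contact force between the fingers and bottle below 0.1 N and value of joint pad between 0.007 and 0.017 m and contact force between bottle and end_stop above 1 N and contact force between pad and bottle above 3 N and contact force between the fingers and trigger above 1 N and value of joint trigger above 0.05 rad and linear speed of bottle below 0.01 m/s); the arm keeps its last pose, push and grip.
It fails at once if the pad is pressed in nearly all the way (more than 20 mm): the bottle is crushed (value of joint pad above 0.02 m).
It fails at once if the jaw or pad is pushed with the fingers instead of the trigger (contact force between the fingers and jaw above 3 N).
It fails at once if one of the other goods is moved over 30 mm or toppled (distance of any of jar_red, jar_green, jar_tall, jar_plum, label_roll from where it was at the start of the episode above 0.03 m or angle between any of jar_red, jar_green, jar_tall, jar_plum, label_roll's own z axis and vertical above 0.35 rad).
It also fails if it takes over 72 s, if anything falls off the work surface, if the arm or the gripper's body presses on something with over 40 N, if the wrist force passes 120 N, or if a joint passes its speed limit or range.

## Working session

There is one attempt and no reset: what is moved stays moved. The work goes in short steps, each a Python script; the robot and the scene stay as the last script left them, time stands still between calls to the robot, and variables do not carry over. Pictures are saved under pics/ and viewed, about 8 in all and at most 12, crops included, and the job is handed in when it is done.

```bash
mkdir -p pics; cat > h.py <<'E'
import numpy as np, cv2
from plant import r
from scipy.spatial.transform import Rotation as R
def cloud(im):
    """world point per pixel from depth (side/top)"""
    h,w=im['depth'].shape; f=h/2/np.tan(np.radians(im['fovy'])/2)
    u,v=np.meshgrid(np.arange(w),np.arange(h))
    p=np.stack([u.ravel(),v.ravel()],1).astype(np.float64).reshape(-1,1,2)
    K=np.array([[f,0,im['cx']],[0,f,im['cy']],[0,0,1.]])
    s=cv2.undistortPoints(p,K,np.array([im['k1'],0,0,0.])).reshape(h,w,2)
    d=im['depth']; P=np.stack([s[...,0]*d,-s[...,1]*d,-d],-1)
    if 'hand_eye' in im:
        T=np.array(im['hand_eye']); P=P@T[:3,:3].T+T[:3,3]
        Rt,t=im['Rt'],im['pt']
    else:
        Rt,t=np.array(im['rotation']),np.array(im['position'])
        if Rt.shape!=(3,3): Rt=R.from_quat(Rt,scalar_first=True).as_matrix()
    return P@Rt.T+t
def grab(n):
    pt=np.array(r.get_ee_pos()); q=np.array(r.get_ee_rot())
    im=r.get_image(n)
    if n=='wrist': im['pt']=pt; im['Rt']=R.from_quat(q,scalar_first=True).as_matrix() if q.shape==(4,) else q
    return im
E
python3 - <<'E'
from h import *
for n in ('side','top'):
    im=grab(n); cv2.imwrite(f'pics/{n}0.png',im['color'])
    np.savez(f'{n}0.npz',c=im['color'],P=cloud(im),d=im['depth'])
    print(n,im['fovy'],im['cx'],im['cy'],im['k1'],im['position'],im['rotation'])
print(r.get_ee_pos(),r.get_ee_rot(),r.get_time_s(),r.get_wrist_force())
E
```

```text
side 53.04686145564985 323.1770822569527 233.1390236321072 -0.01662085329930956 [ 0.48042883 -0.87038755  0.93364709] [ 0.9217909   0.38621442 -0.00566414 -0.03328479]
top 44.76558985212421 322.8418023816477 239.14349001043718 -0.14912485166136136 [ 0.3644366  -0.040038    1.57028303] [ 0.70884667  0.0355653  -0.05060269 -0.70264563]
[ 0.19873606 -0.59205668  0.23897413] [ 0.11389723 -0.11404255  0.69834687 -0.69737606] 0.1 [-0.779198    1.02577294  0.1239191 ]
```

View pics/side0.png

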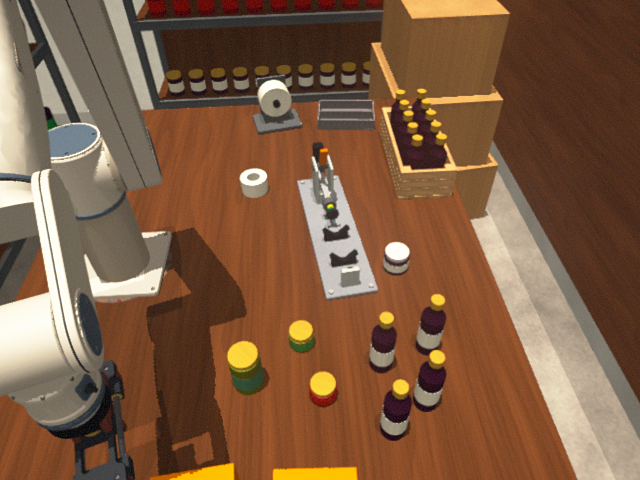

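View pics/top0.png

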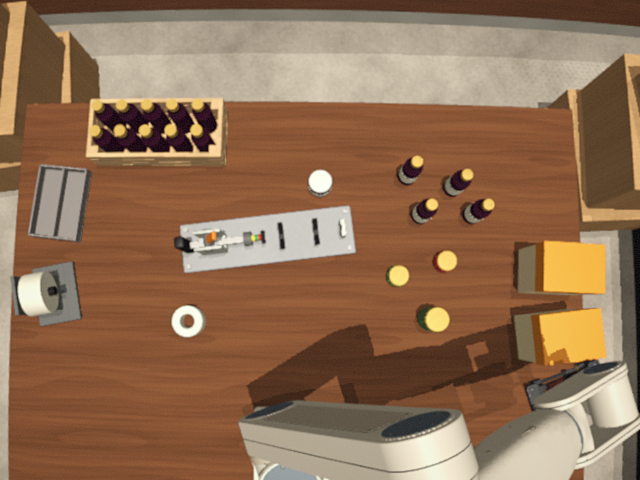

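The two views show four loose bottles. In the top view their caps are at (416,162), (465,175), (431,204) and (487,204); in the side view they are at (437,303), (436,358), (386,320) and (400,388). The task takes the one nearest the base, so I'll measure all four and the clamp.

```bash
python3 - <<'E'
from h import *
for n in ('side','top'):
    z=np.load(n+'0.npz'); c,P=z['c'],z['P']; hsv=cv2.cvtColor(c,cv2.COLOR_BGR2HSV)
    H,S,V=[hsv[...,i].astype(int) for i in range(3)]
    def comps(m,name,mn=15):
        k,l,s,ce=cv2.connectedComponentsWithStats(m.astype(np.uint8))
        for i in range(1,k):
            if s[i,4]>=mn:
                q=P[l==i]; q=q[np.isfinite(q).all(1)]
                print(n,name,ce[i].round(),s[i,4],'med',np.median(q,0).round(4),'lo',np.percentile(q,5,0).round(3),'hi',np.percentile(q,95,0).round(3))
    box=(P[...,0]>0.2)&(P[...,0]<0.9)&(P[...,1]>-.45)&(P[...,1]<.5)
    comps((H>17)&(H<32)&(S>150)&(V>120)&box&(P[...,2]>.15)&(P[...,2]<.185),'cap')
    comps((H>17)&(H<32)&(S>150)&(V>120)&box&(P[...,2]>.03)&(P[...,2]<.13),'lid')
    comps((H>5)&(H<14)&(S>200)&(V>150)&(P[...,2]>.1)&box,'trig',5)
    comps((V<45)&box&(P[...,2]>.025)&(P[...,2]<.075),'black')
    comps((V>70)&(S<70)&box&(P[...,2]>.045)&(P[...,2]<.09),'grey',10)
    comps((S<50)&(V>90)&(abs(P[...,2])<.025)&box,'plate',200)
    # plate rect
    m=((S<50)&(V>90)&(abs(P[...,2]-.01)<.02)&box); q=P[m][:,:2].astype(np.float32)
    q=q[(q[:,0]>.3)]; print(n,'rect',cv2.minAreaRect(q))
    s=3;
    if n=='side': cv2.imwrite('pics/crop.png',np.hstack([cv2.resize(c[140:300,280:400],(450,600),interpolation=2),cv2.resize(c[290:440,355:455],(350,600))]))
E
```

```text
side cap [403. 103.] 57 med [0.8023 0.4411 0.1807] lo [0.793 0.431 0.164] hi [0.815 0.498 0.184]
side cap [425. 102.] 52 med [0.8693 0.4406 0.1809] lo [0.86 0.43 0.17] hi [0.88  0.455 0.184]
side cap [408. 115.] 70 med [0.8028 0.3748 0.1806] lo [0.793 0.365 0.161] hi [0.815 0.416 0.184]
side cap [430. 113.] 56 med [0.8696 0.3751 0.1803] lo [0.861 0.365 0.169] hi [0.881 0.392 0.183]
side cap [435. 125.] 67 med [0.8687 0.3104 0.1806] lo [0.86  0.301 0.167] hi [0.882 0.327 0.184]
side cap [412. 126.] 72 med [0.8034 0.3095 0.1803] lo [0.793 0.3   0.165] hi [0.816 0.327 0.183]
side cap [417. 139.] 70 med [0.8035 0.2464 0.1802] lo [0.795 0.236 0.16 ] hi [0.816 0.285 0.183]
side cap [440. 138.] 76 med [0.8695 0.2444 0.1808] lo [0.86  0.235 0.166] hi [0.882 0.26  0.183]
side cap [437. 302.] 164 med [ 0.7319 -0.3041  0.1682] lo [ 0.722 -0.313  0.157] hi [ 0.744 -0.291  0.171]
side cap [386. 319.] 177 med [ 0.6242 -0.3383  0.1681] lo [ 0.614 -0.348  0.158] hi [ 0.636 -0.325  0.171]
side cap [436. 358.] 215 med [ 0.7007 -0.4289  0.1692] lo [ 0.69  -0.439  0.157] hi [ 0.712 -0.415  0.172]
side l
[... 4391 characters left out ...]
228.] 93 med [ 0.5799 -0.1212  0.0675] lo [ 0.56  -0.129  0.052] hi [ 0.6   -0.116  0.073]
top grey [230. 242.] 425 med [0.5416 0.1733 0.0672] lo [0.511 0.118 0.049] hi [0.56  0.226 0.083]
top grey [196. 244.] 108 med [0.533  0.2566 0.0656] lo [0.524 0.244 0.053] hi [0.55  0.275 0.076]
top grey [281. 246.] 16 med [0.5304 0.0405 0.0492] lo [0.526 0.03  0.046] hi [0.538 0.043 0.053]
top grey [187. 321.] 471 med [0.3335 0.2809 0.0492] lo [0.301 0.247 0.046] hi [0.367 0.314 0.054]
top plate [274. 239.] 6595 med [0.558  0.054  0.0108] lo [ 0.486 -0.135  0.004] hi [0.626 0.282 0.017]
top rect ((0.5948857069015503, 0.0022902488708496094), (0.27726343274116516, 0.836552083492279), 26.80882453918457)
```

View pics/crop.png

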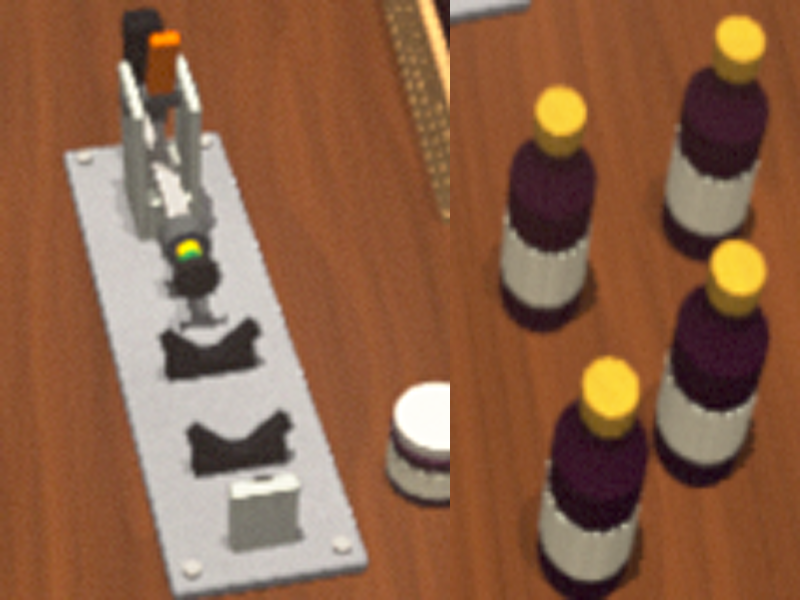

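The target is the bottle with its cap at (386,320) in the side view, world (0.625, −0.338). It is 0.71 m from the base and the other three are farther away, the fourth at about 0.79 m. The crop confirms a white label and gold cap, and the bottle stands upright and clear. The clamp points agree on a cradle at about (0.5687, −0.0272) with a yaw of about 0.132. Next I'll check reachable grasp and place poses.

```bash
cat >> h.py <<'E'
UP=np.array([0,0,1.])
def ori(head,p,s):
    """tool y: heading angle head (rad, world), p below horizontal; tool z horizontal, sign s"""
    a=np.array([np.cos(head),np.sin(head),0]); y=np.cos(p)*a-np.sin(p)*UP
    z=s*np.cross(a,UP); x=np.cross(y,z)
    return R.from_matrix(np.stack([x,y,z],1)).as_quat(scalar_first=True)
YAW=0.132; CR=np.array([.5687,-.0272,.06]); U=np.array([-np.sin(YAW),np.cos(YAW),0]); X=np.array([np.cos(YAW),np.sin(YAW),0])
def cl(x,y,z): return np.array([CR[0],CR[1],0])+x*X+y*U+z*UP   # clamp coords, z above table
B=np.array([.625,-.338,0])
HP=YAW-np.pi/2  # heading of clamp -y
def yv(q): return R.from_quat(q,scalar_first=True).as_matrix()[:,1]
E
python3 - <<'E'
from h import *
z=np.load('top0.npz'); P=z['P'];c=z['c'];hsv=cv2.cvtColor(c,cv2.COLOR_BGR2HSV)
m=((hsv[...,1]<50)&(hsv[...,2]>90)&(abs(P[...,2]-.01)<.015)&(P[...,0]>.45)&(P[...,0]<.67)&(P[...,1]>-.2)&(P[...,1]<.36))
k,l,s,_=cv2.connectedComponentsWithStats(m.astype(np.uint8)); i=1+s[1:,4].argmax()
print(cv2.minAreaRect(P[l==i][:,:2].astype(np.float32)))
f=lambda j: None if j is None else np.round(j,2)
for s in (1,-1):
  for p in (0,.35,.5,.7):
    qf=ori(HP,p+np.pi/2,s); pl=r.inverse_kinematics(cl(0,15,.06),qf); pa=r.inverse_kinematics(cl(0,15,.2),qf)
    print('PLACE',s,p,f(pl),f(pa))
    for h in (-.49,-.9,-1.2,-1.4):
        q=ori(h,p,s); g=B+UP*.072
        print('  h',h,f(r.inverse_kinematics(g,q)),f(r.inverse_kinematics(g-.12*yv(q),q)))
E
```

```text
((0.5566956996917725, 0.07940161228179932), (0.13394120335578918, 0.46941202878952026), 7.29126501083374)
PLACE 1 0 None None
  h -0.49 [-0.53  1.13  2.04  3.1   1.6  -1.57] [-0.54  1.22  2.25  3.08  1.9  -1.59]
  h -0.9 [-0.27  1.11  1.97  3.78  1.52 -1.61] [-0.07  1.15  2.13  3.97  1.67 -1.46]
  h -1.2 [-0.15  1.11  1.84  4.2   1.47 -1.74] [ 0.07  1.11  1.93  4.42  1.54 -1.67]
  h -1.4 [-0.11  1.12  1.72  4.45  1.49 -1.86] None
PLACE 1 0.35 None None
  h -0.49 [-0.53  0.9   2.1   3.1   1.07 -1.56] [-0.54  0.82  2.35  3.09  1.24 -1.57]
  h -0.9 [-0.29  0.9   2.02  3.81  1.05 -1.71] [-0.12  0.8   2.22  3.96  1.14 -1.66]
  h -1.2 [-0.18  0.91  1.89  4.3   1.07 -1.9 ] None
  h -1.4 None None
PLACE 1 0.5 None None
  h -0.49 [-0.53  0.81  2.08  3.1   0.82 -1.56] [-0.54  0.65  2.32  3.09  0.9  -1.56]
  h -0.9 [-0.31  0.82  2.01  3.87  0.82 -1.8 ] [-0.16  0.66  2.2   4.01  0.88 -1.81]
  h -1.2 [-0.21  0.84  1.89  4.39  0.89 -2.01] None
  h -1.4 None None
PLACE 1 0.7 None None
  h -0.49 [-0.52  0.72  2.03  3.09  0.47 -1.54] [-0.53  0.48  2.23  3.07  0.44 -1.53]
  h -0.9 [-0.35  0.73  1.97  
[... 545 characters left out ...]
9  1.24  1.57]
  h -0.9 [-0.29  0.9   2.02  3.81  1.05  1.43] [-0.12  0.8   2.22  3.96  1.14  1.48]
  h -1.2 [-0.18  0.91  1.89  4.3   1.07  1.25] None
  h -1.4 None None
PLACE -1 0.5 None None
  h -0.49 [-0.53  0.81  2.08  3.1   0.82  1.58] [-0.54  0.65  2.32  3.09  0.9   1.58]
  h -0.9 [-0.31  0.82  2.01  3.87  0.82  1.34] [-0.16  0.66  2.2   4.01  0.88  1.33]
  h -1.2 [-0.21  0.84  1.89  4.39  0.89  1.13] None
  h -1.4 None None
PLACE -1 0.7 None None
  h -0.49 [-0.52  0.72  2.03  3.09  0.47  1.6 ] [-0.53  0.48  2.23  3.07  0.44  1.61]
  h -0.9 [-0.35  0.73  1.97  4.05  0.54  1.12] [-0.24  0.52  2.13  4.26  0.55  0.98]
  h -1.2 None None
  h -1.4 None [-0.07  0.63  1.84 -1.24  0.9   0.7 ]
```

```bash
sed -i 's/YAW=0.132/YAW=0.130/' h.py; python3 - <<'E'
from h import *
f=lambda j: None if j is None else np.round(j,2)
for s in (1,-1):
  for p in (0,.2,.35,.5,.7):
    qf=ori(HP,p+np.pi/2,s)
    print('PLACE',s,p,f(r.inverse_kinematics(cl(0,.015,.06),qf)),f(r.inverse_kinematics(cl(0,.02,.2),qf)))
for h in (-.65,-.8):
  for p in (.35,.5,.6):
    q=ori(h,p,1); g=B+UP*.072
    print(h,p,f(r.inverse_kinematics(g,q)),f(r.inverse_kinematics(g-.12*yv(q),q)),f(r.inverse_kinematics(g+.2*UP,q)))
# trigger: tool down, shut fingers, both jaw axes
for p in (np.pi/2,1.3):
  for s in (1,-1):
    for hd in (YAW+np.pi/2,YAW,HP):
      q=ori(hd,p,s)
      print('TRIG',p,s,round(hd,2),f(r.inverse_kinematics(cl(0,.21,.18),q)),f(r.inverse_kinematics(cl(0,.26,.18),q)))
E
```

```text
PLACE 1 0 None None
PLACE 1 0.2 None None
PLACE 1 0.35 [-0.21  0.65  1.8   0.44  0.86  2.48] None
PLACE 1 0.5 [-0.27  0.7   1.77  0.57  0.97  2.34] [-0.27  0.48  1.73  0.5   1.18  2.49]
PLACE 1 0.7 [-0.34  0.77  1.72  0.69  1.13  2.21] [-0.34  0.55  1.7   0.64  1.31  2.37]
PLACE -1 0 [-0.04  0.6   1.85 -0.    0.69 -0.17] [-0.03  0.39  1.79 -0.    0.96 -0.16]
PLACE -1 0.2 [-0.14  0.62  1.83  0.28  0.77 -0.48] [-0.13  0.41  1.77  0.23  1.02 -0.39]
PLACE -1 0.35 [-0.21  0.65  1.8   0.44  0.86 -0.66] [-0.2   0.44  1.75  0.37  1.09 -0.53]
PLACE -1 0.5 [-0.27  0.7   1.77  0.57  0.97 -0.8 ] [-0.27  0.48  1.73  0.5   1.18 -0.65]
PLACE -1 0.7 [-0.34  0.77  1.72  0.69  1.13 -0.93] [-0.34  0.55  1.7   0.64  1.31 -0.77]
-0.65 0.35 [-0.43  0.9   2.08  3.38  1.07 -1.61] [-0.35  0.82  2.33  3.44  1.22 -1.57] [-0.43  0.44  2.12  3.49  0.67 -1.77]
-0.65 0.5 [-0.44  0.81  2.07  3.4   0.82 -1.65] [-0.37  0.65  2.3   3.46  0.89 -1.64] [-0.44  0.38  2.07  3.63  0.41 -1.92]
-0.65 0.6 [-0.44  0.76  2.05  3.43  0.65 -1.68] [-0.39  0.56  2.26  3.49  0.67 -1.7 ] [-0.44  0.35  2.03  3.86  0.26 -2.16]
-0.8 0.35
[... 584 characters left out ...]
6 1 -1.44 None None
TRIG 1.5707963267948966 -1 1.7 None None
TRIG 1.5707963267948966 -1 0.13 [ 0.3   0.42  1.8  -0.    0.93 -1.4 ] [ 0.39  0.44  1.77 -0.    0.94 -1.31]
TRIG 1.5707963267948966 -1 -1.44 [ 0.3   0.42  1.8  -0.    0.93  0.17] [ 0.39  0.44  1.77 -0.    0.94  0.26]
TRIG 1.3 1 1.7 [ 0.16  0.42  1.82  0.34  0.91 -0.18] [ 0.25  0.43  1.81  0.35  0.9  -0.1 ]
TRIG 1.3 1 0.13 [ 0.33  0.34  1.97 -0.1   0.57  1.84] [ 0.43  0.35  1.94 -0.14  0.59  1.97]
TRIG 1.3 1 -1.44 None None
TRIG 1.3 -1 1.7 None None
TRIG 1.3 -1 0.13 [ 0.33  0.34  1.97 -0.1   0.57 -1.3 ] [ 0.43  0.35  1.94 -0.14  0.59 -1.17]
TRIG 1.3 -1 -1.44 [ 0.43  0.46  1.76 -0.3   1.03  0.47] [ 0.51  0.49  1.72 -0.29  1.06  0.54]
```

```bash
cat >> h.py <<'E'
PT=.45; S=-1; HG=-.65; QG=ori(HG,PT,S); G=B+UP*.072+.002*yv(QG)
E
python3 - <<'E'
from h import *
a=yv(QG)*[1,1,0]; a/=np.linalg.norm(a)
pre=G-.13*yv(QG); j=r.inverse_kinematics(pre,QG); print(np.round(j,2))
r.movej([-1.27,-.1,1.63,0,1.4,0]); print(r.get_time_s())
r.movej([j[0],-.1,1.63,j[3],.9,j[5]]); print(r.get_time_s(),r.get_ee_pos())
r.goto(pre+.1*UP,QG); print(r.get_time_s(),np.round(r.get_joint_positions(),2))
r.move_linear(pre,feed=.2); print(r.get_time_s(),np.round(r.get_joint_positions(),2),r.get_ee_pos()-pre)
im=grab('wrist'); cv2.imwrite('pics/w1.png',im['color']); np.savez('w1.npz',c=im['color'],P=cloud(im))
s=grab('side'); 
cv2.imwrite('pics/p1.png',np.hstack([cv2.resize(im['color'],(400,300)),s['color'][200:500,200:600]]) if 0 else np.hstack([cv2.resize(im['color'],(400,300)),s['color'][180:480,200:600]]))
P=cloud(im);h=cv2.cvtColor(im['color'],cv2.COLOR_BGR2HSV);H,Sa,V=[h[...,i].astype(int) for i in range(3)]
for nm,m in(('cap',(H>17)&(H<32)&(Sa>150)&(V>100)&(P[...,2]>.14)&(P[...,2]<.19)),('label',(Sa<90)&(V>110)&(P[...,2]>.02)&(P[...,2]<.11))):
    k,l,st,ce=cv2.connectedComponentsWithStats(m.astype(np.uint8))
    for i in range(1,k):
        if st[i,4]>60:
            q=P[l==i]; print(nm,ce[i].round(),st[i,4],np.median(q,0).round(4),np.percentile(q,3,0).round(4),np.percentile(q,97,0).round(4))
E
```

```text
[-0.36  0.69  2.33  3.45  1.01  1.53]
1.3083
4.2083 [ 0.54526904 -0.26701991  1.0405336 ]
7.0583 [-0.36  0.4   2.33  3.54  0.74  1.4 ]
7.7083 [-0.36  0.69  2.33  3.45  1.    1.53] [ 1.27681299e-04 -6.42466753e-05  1.35661765e-04]
label [227.  72.] 140 [ 0.468  -0.2548  0.0502] [ 0.4638 -0.2577  0.0497] [ 0.4723 -0.2517  0.0509]
label [240.  74.] 101 [ 0.4707 -0.2521  0.0502] [ 0.4674 -0.2549  0.0496] [ 0.4746 -0.2492  0.0508]
label [ 96. 180.] 1090 [ 0.492  -0.3997  0.0502] [ 0.4742 -0.4191  0.0497] [ 0.5158 -0.3813  0.0507]
label [318. 211.] 5911 [ 0.6081 -0.3246  0.0559] [ 0.6003 -0.4348  0.0318] [ 0.6794 -0.3111  0.0791]
label [132. 177.] 71 [ 0.5029 -0.3776  0.0503] [ 0.4939 -0.3832  0.0499] [ 0.513  -0.375   0.0507]
label [ 21. 240.] 4061 [ 0.5134 -0.6131  0.0634] [ 0.4957 -0.6152  0.0226] [ 0.5314 -0.611   0.1071]
label [429. 225.] 3415 [ 0.7126 -0.2915  0.0558] [ 0.7084 -0.3189  0.0317] [ 0.7332 -0.2763  0.0793]
label [204. 229.] 3005 [ 0.6121 -0.4606  0.0557] [ 0.6022 -0.4861  0.0317] [ 0.64   -0.4548  0.0793]
```

View pics/p1.png

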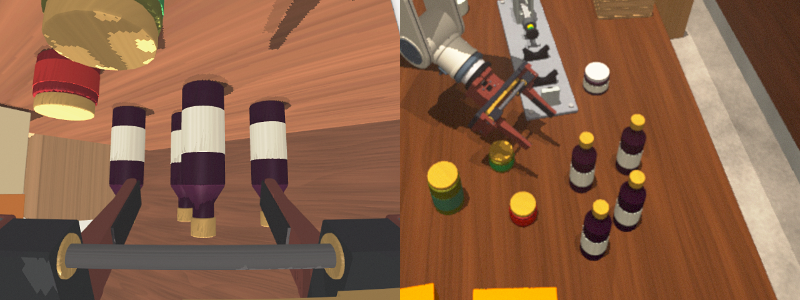

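The wrist view (upside down) shows the target centred between the open fingers at about (203,130). Its label puts the axis at (0.6255, −0.338), which matches, so I'll grasp it.

```bash
python3 - <<'E'
from h import *
print(r.move_linear(G,feed=.1,f_stop=8)); print(r.get_time_s(),r.get_ee_pos()-G)
r.clamp(40); print('w',r.get_width(),r.get_wrist_force())
r.move_linear(G+.2*UP,feed=.15); r.wait(.2); print(r.get_time_s(),r.get_width(),r.get_wrist_force())
qf=ori(HP,PT+np.pi/2,S); via=cl(0,.03,.30)
print(np.round(r.get_joint_positions(),2),np.round(r.inverse_kinematics(via,qf),2))
s=grab('side');cv2.imwrite('pics/p2.png',s['color'][100:480,100:600])
E
```

```text
False
9.2583 [-3.74005682e-04  3.05416684e-04  3.69996797e-05]
w 0.049524363889192805 [0.90266083 2.06814769 1.44499918]
11.625 0.049949341757161446 [ 0.40010011 -0.36114203 -2.22276025]
[-0.43  0.4   2.09  3.56  0.5   1.29] [-0.23  0.34  1.67  0.43  1.32 -0.51]
```

View pics/p2.png

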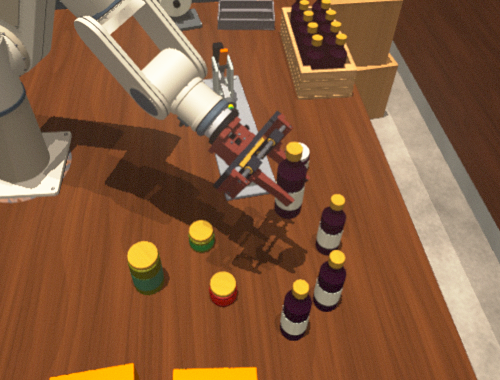

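The bottle is lifted upright at (290,185) in the crop and clear of the other goods. Next I'll swing it to horizontal above the cradle.

```bash
cat >> h.py <<'E'
QF=ori(HP,PT+np.pi/2,S)
def tcp(x,y,z): return cl(x,y,z)+.002*yv(QF)
E
python3 - <<'E'
from h import *
j=list(r.get_joint_positions()); via=tcp(0,.016,.20); t=r.inverse_kinematics(via,QF)
r.movej([j[0],-.05,j[2]-.1,j[3],.7,j[5]]); print(r.get_time_s(),r.get_ee_pos())
t=r.inverse_kinematics(via,QF); print(np.round(t,2)); 
r.movej([t[0],.05,1.8,.45,1.2,-.55]); print(r.get_time_s(),r.get_ee_pos())
r.goto(via,QF); r.move_linear(tcp(0,.016,.11),feed=.12); r.wait(.3)
print(r.get_time_s(),r.get_width(),r.get_wrist_force(),r.get_joint_positions())
for n in ('side','top'):
    im=grab(n); np.savez(n+'3.npz',c=im['color'],P=cloud(im)); 
    P=cloud(im);c=im['color']
    h=cv2.cvtColor(c,cv2.COLOR_BGR2HSV);H,Sa,V=[h[...,i].astype(int) for i in range(3)]
    D=P-CR; cx=D@X; cy=D@U; 
    box=(abs(cx)<.04)&(cy>-.13)&(cy<.12)&(P[...,2]>.085)&(P[...,2]<.15)
    for nm,m in (('cap',box&(H>17)&(H<32)&(Sa>130)&(V>100)),('label',box&(Sa<80)&(V>120)),('dark',box&(V<70))):
        if m.sum()>10:
            q=np.stack([cx[m],cy[m],P[m][:,2]],1); print(n,nm,m.sum(),np.median(q,0).round(4),np.percentile(q,3,0).round(4),np.percentile(q,97,0).round(4))
a=np.load('side3.npz')['c'][140:340,250:450]; b=np.load('top3.npz')['c'][160:310,160:360]
cv2.imwrite('pics/p3.png',np.hstack([cv2.resize(a,(400,400)),cv2.resize(b,(400,400))]))
E
```

```text
13.2917 [ 0.57910498 -0.33934781  0.70802962]
[-0.25  0.47  1.74  0.46  1.15 -0.62]
15.9167 [0.52372753 0.0009911  0.40142234]
17.9583 0.04941710441935197 [ 0.02869538 -0.11037027 -1.9316752 ] [-0.25012404  0.60315346  1.77479924  0.50040434  1.00091529 -0.70458076]
side cap 103 [-0.0054 -0.0794  0.1187] [-0.0152 -0.0841  0.104 ] [ 0.0056 -0.0632  0.1244]
side label 17 [ 0.0214 -0.0203  0.1095] [ 0.0142 -0.0401  0.0934] [0.0333 0.0177 0.1291]
side dark 364 [-0.0056 -0.0306  0.1247] [-0.0255 -0.0555  0.1036] [0.0208 0.0076 0.1352]
top label 423 [-0.0022  0.034   0.1306] [-0.0247  0.0101  0.111 ] [0.0242 0.0848 0.1389]
top dark 125 [-0.0091  0.066   0.1291] [-0.0233 -0.0058  0.1175] [0.0237 0.0808 0.1401]
```

View pics/p3.png

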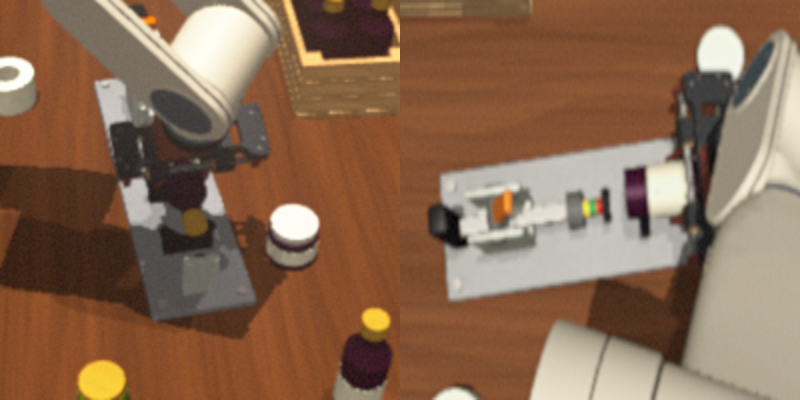

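The bottle is level above the saddles, with its cap at (195,222) in the left panel towards the stop. Measured cap end is y ≈ −0.084 and underside +0.087, both as planned. I'll lower it and let go.

```bash
python3 - <<'E'
from h import *
r.move_linear(tcp(0,.016,.068),feed=.12)
print(r.move_linear(tcp(0,.016,.055),feed=.03,f_stop=5)); p=np.array(r.get_ee_pos())-.002*yv(QF); print('axis z',p,r.get_wrist_force())
r.open(); r.wait(.4); print(r.get_width(),r.get_wrist_force(),r.get_time_s())
r.move_linear(r.get_ee_pos()+.13*UP,feed=.15)
t=r.inverse_kinematics(cl(0,.16,.26),ori(HP,np.pi/2,-1)); print(np.round(t,2))
r.goto(cl(-.0,.17,.26),ori(HP,np.pi/2,-1)); print(r.get_time_s())
for n in ('side','top','wrist'):
    im=grab(n); np.savez(n+'4.npz',c=im['color'],P=cloud(im)); 
    P=cloud(im);c=im['color']
    h=cv2.cvtColor(c,cv2.COLOR_BGR2HSV);H,Sa,V=[h[...,i].astype(int) for i in range(3)]
    D=P-CR; cx=D@X; cy=D@U; 
    box=(abs(cx)<.04)&(cy>-.13)&(cy<.12)&(P[...,2]>.04)&(P[...,2]<.1)
    tb=(abs(cx)<.04)&(cy>.15)&(cy<.3)&(P[...,2]>.14)
    for nm,m in (('cap',box&(H>17)&(H<32)&(Sa>130)&(V>100)),('label',box&(Sa<80)&(V>120)),('dark',box&(V<60)),('trig',tb&(H>4)&(H<15)&(Sa>180))):
        if m.sum()>10:
            q=np.stack([cx[m],cy[m],P[m][:,2]],1); print(n,nm,m.sum(),np.median(q,0).round(4),np.percentile(q,3,0).round(4),np.percentile(q,97,0).round(4))
a=np.load('side4.npz')['c'][140:300,270:430]; b=np.load('wrist4.npz')['c']
cv2.imwrite('pics/p4.png',np.hstack([cv2.resize(a,(400,400)),cv2.resize(b,(400,400))]))
E
```

```text
True
axis z [ 0.56775541 -0.01155218  0.06017715] [ 3.37121319 -0.30035622  0.82566617]
0.08780560390338292 [-0.35826882 -0.07849456 -0.12374424] 20.0667
[ 0.21  0.31  1.75 -0.    1.08  0.08]
21.8167
side cap 80 [-0.0018 -0.073   0.0698] [-0.0129 -0.0832  0.0601] [ 0.0117 -0.0621  0.0757]
side label 517 [-0.0025  0.0165  0.072 ] [-0.0234 -0.1018  0.0447] [0.024  0.0622 0.0853]
side dark 131 [-0.0138 -0.0208  0.0528] [-0.0311 -0.0406  0.0406] [0.0291 0.1149 0.0743]
side trig 97 [-0.0013  0.2261  0.1766] [-0.0092  0.2172  0.1436] [0.0092 0.2398 0.1953]
top cap 58 [-0.0011 -0.0741  0.0714] [-0.0107 -0.0824  0.0642] [ 0.0106 -0.0648  0.0767]
top label 585 [-0.0033  0.0247  0.0774] [-0.0248 -0.0994  0.0496] [0.0235 0.0835 0.0878]
top dark 155 [-0.0147 -0.0006  0.0721] [-0.031  -0.0416  0.0467] [0.03   0.1144 0.0808]
top trig 14 [-0.005   0.2418  0.1558] [-0.0101  0.236   0.1468] [0.0042 0.2456 0.1674]
wrist cap 110 [ 0.006  -0.0764  0.0703] [-0.0121 -0.0828  0.0658] [ 0.0124 -0.0672  0.0735]
wrist label 2674 [0.0004 0.0288 0.0813] [-0.0228 -0.0979  0.0653] [0.0238 0.0559 0.0858]
wrist dark 1893 [0.0014 0.0856 0.0618] [-0.0314 -0.089   0.043 ] [0.0334 0.1192 0.0796]
wrist trig 937 [0.0008 0.2406 0.1622] [-0.0084  0.2199  0.1426] [0.0115 0.2489 0.1956]
```

View pics/p4.png

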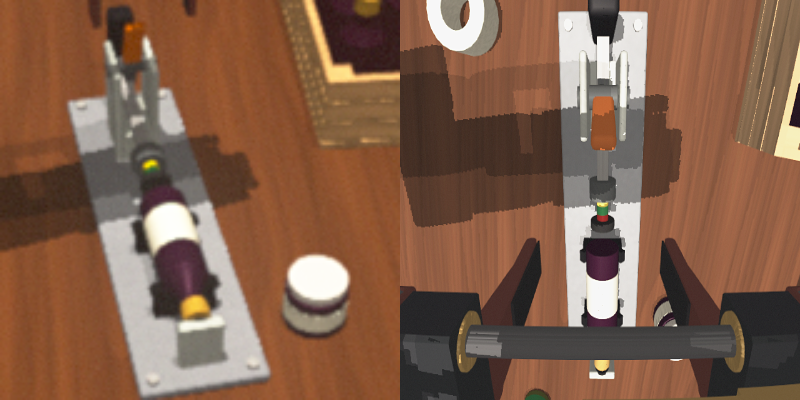

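The bottle lies in the cradle with its cap at (195,305) in the left panel, close to the stop. Its axis is on the clamp line within about 2 mm and its top is at 85 mm, as it should be. The trigger is where expected, so the first pull comes next, with shut fingers. The gap is at least 25 mm and a pull gives 21 mm, so one pull is safe.

```bash
cat >> h.py <<'E'
QD=ori(HP,np.pi/2,-1); ZT=.187
from scipy.optimize import brentq
def yT(th): return .25+(ZT-.017-.1235)*np.tan(th)-.0055/np.cos(th)-.010
def theta(y): return brentq(lambda t:yT(t)-y,-.6,.6)+.38
def stem(tag,pr=True):
    for n in ('side','top'):
        im=grab(n);P=cloud(im);c=im['color'];np.savez(f'{n}_{tag}.npz',c=c,P=P)
        h=cv2.cvtColor(c,cv2.COLOR_BGR2HSV);H,Sa,V=[h[...,i].astype(int) for i in range(3)]
        D=P-CR; cx=D@X; cy=D@U; box=(abs(cx)<.025)&(cy>.07)&(cy<.2)&(P[...,2]>.04)&(P[...,2]<.09)
        for nm,m in (('yel',box&(H>20)&(H<33)&(Sa>130)&(V>90)),('grn',box&(H>38)&(H<85)&(Sa>90)&(V>50)),('red',box&((H<6)|(H>174))&(Sa>130)&(V>70)),('blk',box&(V<45)&(P[...,2]>.055)&(abs(cx)<.02)),('cap',(abs(cx)<.025)&(cy<-.04)&(cy>-.1)&(H>17)&(H<32)&(Sa>130)&(V>100)&(P[...,2]>.05)),('lab',(abs(cx)<.03)&(cy>-.02)&(cy<.07)&(Sa<80)&(V>120)&(P[...,2]>.05))):
            if m.sum()>2: print(n,nm,m.sum(),'y',np.percentile(cy[m],[3,50,97]).round(4))
        if n=='top':
            # yellow/green/red pixel counts tell the visible band lengths
            pass
E
python3 - <<'E'
from h import *
stem('a')
r.clamp(20); r.move_linear(cl(0,.195,.26),QD,feed=.15); r.move_linear(cl(0,.195,ZT),feed=.15)
f0=np.array(r.get_wrist_force())
for y in (.215,.225,.235,.245,.252):
    s=r.move_linear(cl(0,y,ZT),feed=.04,f_stop=30); f=np.array(r.get_wrist_force())-f0
    print(y,s,'Fy',round(f@U,2),'Fz',round(f[2],2),'Fx',round(f@X,2))
print('th',theta(.252)); stem('b')
r.move_linear(cl(0,.195,ZT),feed=.06); print(r.get_time_s(),(np.array(r.get_wrist_force())-f0)@U); stem('c')
E
```

```text
side yel 21 y [0.1368 0.1436 0.1473]
side grn 6 y [0.1323 0.1328 0.1386]
side cap 80 y [-0.0825 -0.073  -0.0606]
side lab 312 y [0.0065 0.0332 0.0622]
top yel 12 y [0.1357 0.1385 0.1406]
top grn 15 y [0.1277 0.1309 0.1332]
top red 10 y [0.1194 0.1211 0.1234]
top cap 57 y [-0.0824 -0.0745 -0.0651]
top lab 430 y [0.0021 0.0299 0.0568]
0.215 False Fy -2.71 Fz 2.38 Fx 2.81
0.225 False Fy -3.11 Fz 1.35 Fx 1.17
0.235 False Fy -2.92 Fz 3.49 Fx 0.33
0.245 False Fy -2.65 Fz 2.01 Fx 1.66
0.252 False Fy -4.62 Fz -0.45 Fx 0.38
th 0.7473335576719244
side yel 18 y [0.1176 0.1235 0.1264]
side grn 14 y [0.1044 0.1152 0.1248]
side cap 79 y [-0.0831 -0.0735 -0.0595]
side lab 308 y [0.0068 0.0343 0.0618]
top yel 17 y [0.1098 0.1179 0.1215]
top grn 16 y [0.1068 0.1099 0.1128]
top red 14 y [0.0958 0.0986 0.1019]
top blk 6 y [0.0751 0.0922 0.0929]
top cap 64 y [-0.0827 -0.0738 -0.0647]
top lab 422 y [0.003  0.0297 0.0561]
27.7333 0.048648157021901554
side yel 19 y [0.1183 0.1228 0.1273]
side grn 14 y [0.1009 0.1155 0.125 ]
side cap 82 y [-0.0831 -0.0735 -0.0611]
side lab 312 y [0.0067 0.0327 0.062 ]
top yel 18 y [0.1099 0.1181 0.1218]
top grn 16 y [0.1068 0.1099 0.1131]
top red 14 y [0.0956 0.0987 0.102 ]
top blk 5 y [0.0813 0.0924 0.0932]
top cap 62 y [-0.0825 -0.0742 -0.0653]
top lab 419 y [0.0032 0.0297 0.0561]
```

The jaw advanced 21 mm. The pad face is now at about y = 0.088 and the bottle's underside at about 0.085, so a second pull should press the pad in by about 12 mm. I'll pull in stages and watch the force and the bands.

```bash
python3 - <<'E'
from h import *
def F(): 
    v=[]
    for _ in range(8): r.wait(.02); v.append(np.array(r.get_wrist_force())-f0)
    return np.mean(v,0)
f0=np.zeros(3); f0=F()
for th in (.2,.3,.4,.5,.58):
    y=yT(th-.38) if th>.38 else .2065+ (yT(0)-.2065)*th/.38
    s=r.move_linear(cl(0,y,ZT),feed=.04,f_stop=30); f=F()
    print(th,round(y,4),s,'Fy',round(f@U,2),'Fz',round(f[2],2))
stem('d'); print(r.get_time_s())
a=np.load('side_d.npz')['c'][180:270,310:390]; b=np.load('top_d.npz')['c'][200:270,190:360]
cv2.imwrite('pics/p5.png',np.hstack([cv2.resize(a,(350,394)),cv2.resize(b[:,30:110],(450,394))]))
E
```

```text
0.2 0.2212 False Fy -5.07 Fz 4.15
0.3 0.2286 False Fy -4.16 Fz 3.01
0.4 0.2354 False Fy -5.87 Fz 4.02
0.5 0.2401 False Fy -6.91 Fz 5.23
0.58 0.2438 False Fy -6.71 Fz 4.78
side grn 11 y [0.099 0.105 0.108]
side cap 65 y [-0.0868 -0.0768 -0.0656]
side lab 314 y [0.0008 0.0271 0.0568]
top grn 10 y [0.0988 0.1008 0.1024]
top red 12 y [0.0879 0.0909 0.0932]
top blk 3 y [0.0732 0.0795 0.0821]
top cap 66 y [-0.089  -0.0802 -0.0712]
top lab 417 y [-0.0024  0.0237  0.05  ]
30.7083
```

View pics/p5.png

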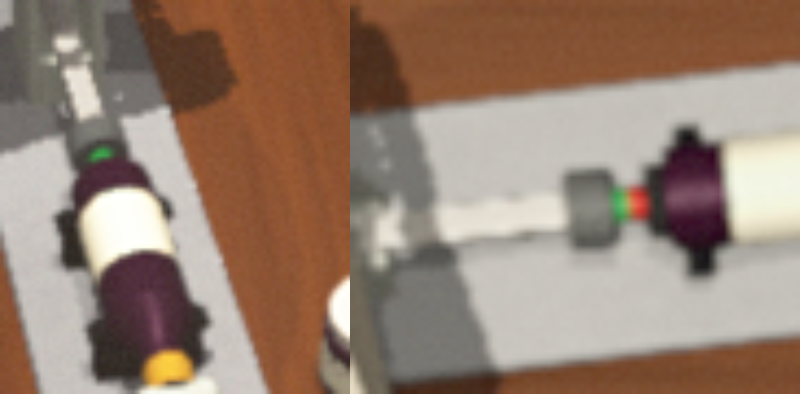

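Yellow has gone into the collar. Green at (622,203) and red at (638,203) still show, and the cap is against the stop (it moved about 6 mm). The pad is pressed in about 9–10 mm. I'll add a little more, check and hand in.

```bash
python3 - <<'E'
from h import *
r.move_linear(cl(0,yT(.65-.38),ZT),feed=.03,f_stop=30); r.wait(.5)
stem('e'); print(r.get_time_s(),r.get_wrist_force()@U if hasattr(r.get_wrist_force(),'dot') else 0)
r.wait(.8); print(r.get_ee_pos(),r.get_qd())
b=np.load('top_e.npz')['c'][200:270,220:300]; a=np.load('side_e.npz')['c'][130:470,240:480]
cv2.imwrite('pics/p6.png',np.hstack([cv2.resize(a,(330,468)),cv2.resize(b,(460,468))]))
E
```

```text
side grn 11 y [0.0959 0.1027 0.1053]
side cap 64 y [-0.0876 -0.078  -0.0636]
side lab 313 y [0.0005 0.0269 0.0561]
top grn 10 y [0.0987 0.1006 0.1027]
top red 13 y [0.0876 0.0908 0.0932]
top blk 3 y [0.0826 0.0844 0.0849]
top cap 65 y [-0.0887 -0.0801 -0.0709]
top lab 418 y [-0.0026  0.0238  0.0499]
31.5667 -6.37056495802688
[0.536704   0.21722436 0.18686296] [-0.00085334 -0.00073136  0.00128236 -0.00022514 -0.00052099  0.00044168]
```

View pics/p6.png

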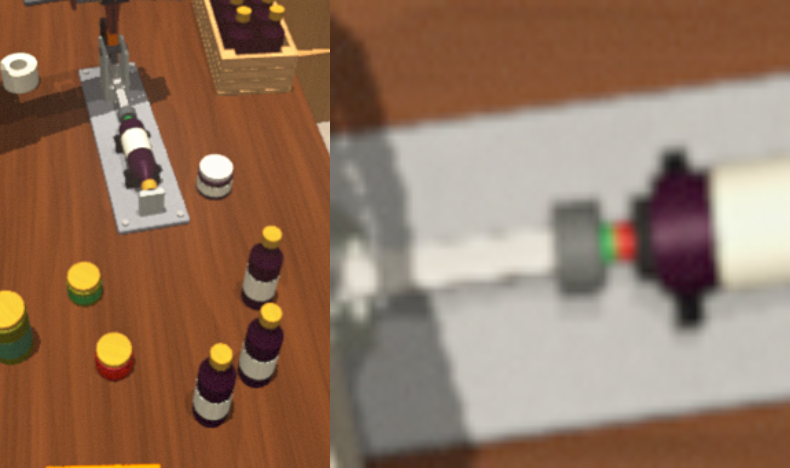

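Green is about 13 px wide at (608,243) and red about 21 px (7 mm) at (625,243). So roughly 4.5 mm of green still shows and the pad is pressed in about 12 mm. Everything is at rest and the other goods are where they were, so I'm handing in.

```bash
python3 -c "
from h import *
r.close_job(); print(r.get_time_s(),r.get_wrist_force())"
```

```text
the job is handed in; nothing more can be done
the job is handed in; nothing more can be done
```

I laid the bottle in the V cradle with its cap towards the end stop and let go. I then pumped the trigger twice with shut fingers and handed in at about 32 s, still holding the second pull. The hand-in reports no verdict.

- **Bottle:** Its axis measured within about 2–3 mm of the clamp line. The second pull pushed it about 6 mm, onto the end stop.
- **Pad:** Yellow is inside the collar and about 4.5 mm of green still shows. That puts the pad about 12 mm in, roughly half-way.
- **Trigger:** The push on it was about 6 N, with the arm at rest.
- **Other goods:** The jars and the three other bottles in the last picture looked unmoved. The label roll only partly shows there, and I judged all this by eye.

One check disagreed. On the last small pull, the band positions from the top camera's depth did not change, while the band widths in the picture did. So the pad depth is only known to about 2 mm, still well inside the 7–17 mm allowed. I could not read the contact force at the end stop directly.

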